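# Slide back the ratchet bookend of the tea-carton rack

## Task

Make room for new tea cartons on the breakfast counter's rack: press the release tab on top of the sliding bookend down with the fingertips and, keeping it down, push the bookend away from the cartons along its bar, fully home against the end stop. Then let the tab spring up and move clear. Leave the cartons standing where they are and do not disturb the crockery and jars around the rack.

Things in the scene. Friction and masses are not known exactly. Their poses are not given: they have to be found in the camera images.
- rack: Fixed tea-carton rack: aluminium base 135 x 425 x 12 mm, an upright end plate at its -y end and, along its +x side, a steel bar with ratchet teeth underneath. Origin on the counter, midway across the base, which runs from y = -190 to +235 mm. z is up; +y runs along the bar from the end plate (y = -180 mm) to the end stop block (y = +226 mm). Turned up to 0.4 rad from the world axes.
- jaw (a joint): Sliding bookend (white plastic), in m: grows along the rack's +y, away from the cartons; 0 = nearest them, 0.140 = fully back at the end stop (hard). Slides with about 2 N while the release is down; with it up, the teeth (12 mm apart) stop it within 12 mm. Its plate (127 mm wide, 6 thick, top 95 above the counter) faces the cartons; behind that come the release tab, then the thumb wall to push on.
- release (a joint): Spring-loaded ratchet release on top of the bookend, in m: 0 = up, 0.009 = fully down (hard stop); may start up to about 0.005 with its pawl resting on a tooth. The ratchet is free from 0.006 on. Takes about 1.6 N to start and 5 N to hold fully down; springs up and locks when let go, so it must be kept down while the bookend slides.
- tab_top (a point): Middle of the upper face of the release tab, flat dark steel, 44 x 44 mm, 78 mm above the counter when up; moves with the bookend and the release. Its axes are the rack's. Along the rack's y the tab lies in a slot 64 mm long, open at both sides: the bookend's plate stands 34 mm to -y of this point (top 17 mm higher than the raised tab), the thumb wall 30 mm to +y.
- wall_face (a point): On the thumb wall's face that looks at the tab (towards the rack's -y), at the middle of its width and 90 mm above the counter. The wall is 56 mm wide, 8 mm thick, its top 105 mm above the counter; it is part of the bookend and slides with it. Its axes are the rack's.
- carton_a: Loose tea carton standing in the row on the rack, 70 x 45 x 88 mm (rack x, y, up), 90 g; origin at the centre of its underside, 12 mm above the counter. Leave it standing.
- carton_b: Loose tea carton standing in the row on the rack, 70 x 45 x 88 mm (rack x, y, up), 90 g; origin at the centre of its underside, 12 mm above the counter. Leave it standing.
- carton_c: Loose tea carton standing in the row on the rack, 70 x 45 x 88 mm (rack x, y, up), 90 g; origin at the centre of its underside, 12 mm above the counter. Leave it standing.
- yoghurt_a: Yoghurt pot, 68 mm across, 66 mm tall, loose beside the rack; origin under its centre. Leave it alone.
- yoghurt_b: Yoghurt pot, 68 mm across, 66 mm tall, loose beside the rack; origin under its centre. Leave it alone.
- jam: Jam jar, 56 mm across, 65 mm tall, loose beside the rack; origin under its centre. Leave it alone.
- mug: White mug, 72 mm across plus handle, 80 mm tall, loose beside the rack; origin under its centre. Leave it alone.
- bowl: Bowl, 130 mm across, 60 mm tall, loose off to one side; origin under its centre. Leave it alone.
- tumbler: Green glass tumbler, 72 mm across, 100 mm tall, loose off to one side; origin under its centre. Leave it alone.
- shaker: Sugar jar, 54 mm across, 120 mm tall, loose off to one side; origin under its centre. Leave it alone.
There are look-alikes about, which are no part of the job. What is shaped like the carton_a but orange or yellow is not meant.

How it is judged:
By the outcome, as a careful person would: the job done as asked, in the order asked, and still so for the second after the job is handed in, with the robot touching nothing.
It also fails if it takes over 35 s, if anything falls off the work surface, if the arm or the gripper's body presses on something with over 40 N, if the wrist force passes 120 N, or if a joint passes its speed limit or range.

## Robot

A 6-joint arm with a two-finger parallel gripper is mounted at the origin on the work surface. World frame = base frame: x ahead of the robot, y to its left, z up, the work surface at z = 0. Lengths are in m, angles in degrees, forces in N, time in s.
With the tool pointing down it reaches from about 0.325 to 0.775 m from the base axis. Payload 5.5 kg.
Tool frame: the origin (TCP) lies at the centre of the arm's flange, where the gripper is bolted on; the fingertips stand 182 mm ahead of it and the grasp point (between the pads) lies 163 mm ahead of it; z points along the fingers, y is the line along which they close (so a half turn about z gives the same grasp; the last joint's range is limited). The gripper opens to 88 mm and grips with 3 to 60 N. Pads are 20 mm wide; open, the fingers measure 115 mm over their backs; the gripper's body (75 mm by 178 mm) begins 61 mm behind the grasp point.
Start: joints at [62.126, 5.22, 70.514, -0, 104.267, -3.249], TCP at [0.25, 0.545, 0.405] pointing down, gripper open.
Joint ranges: [-164.24, 164.24], [-49.07, 125.15], [9.68, 141.18], [-86.29, 266.29], [3.28, 154.24], [-151.56, 151.56]. Speed limits (degrees/s): [147.25, 147.25, 172.46, 180, 180, 180].

## Interface

Orientations are given as [roll, pitch, yaw] about the fixed x, y, z axes, in that order (R = Rz(yaw) Ry(pitch) Rx(roll)).
In Python, from station import r gives the robot as it stands. The module is installed in compiled form; this text tells all that it offers. Calls block until the motion is done:
- r.reach(position, orientation): joint-space move of the TCP to a pose.
- r.servo_line(position, rotation=None, speed=0.15): straight line of the TCP; rotation=None keeps the orientation; speed is the mean speed in m/s.
- r.move_joints(angles): joint-space move.
- r.let_go() and r.grab(squeeze=None): open the fingers fully, or close them until they stop; squeeze is the grip in N (None keeps the last).
- r.wait(seconds).
- r.inverse_kinematics(position, orientation): joint angles nearest the present ones, or None.
- r.sense(): the state.
- r.snapshot(name): name is "scene" or "top"; returns a dict with "frame" (384x512x3 uint8, red, green, blue), "fx", "fy", "cx", "cy" (pixels), "R" (3x3) and "t" (3): a world point X has camera coordinates R X + t. Camera axes: x right, y down, z forward; pixel columns grow to the right and rows downward; lengths in m; the calibration is good to about 2 mm. A picture is of the moment at which its call begins. There is no depth.
A pose or a line that the arm cannot do raises r.IKError and nothing moves.
- r.hand_in(): hands the job in; it is judged then, once.
The state is a dict: "clock": time; "joints": joint angles; "joint_vel": joint speeds; "joint_torque": joint torques, N m; "tcp_pos": TCP position; "orientation": TCP orientation; "contact_force": force on the tool from outside, world axes, zero at the start; "torque": the same for the moment, N m; "opening": finger opening in m; "gripper_force": force on a finger pad.
Only numpy, scipy, OpenCV 4.12 (cv2) and the standard library are available. Lean on these libraries where they do the work, as an engineer would, in place of code of your own. Each camera call takes 0.05 s, during which the arm holds its last target. There are 200 camera calls.

## Working session

There is one attempt and no reset: what is moved stays moved. The work goes in short steps, each a Python script; the robot and the scene stay as the last script left them, time stands still between calls to the robot, and variables do not carry over. Pictures are saved under pics/ and viewed, at most 10 in all, crops included, and the job is handed in when it is done.

```bash
mkdir -p pics; python3 - <<'E'
from station import r
import cv2,pickle
d={}
for n in("scene","top"):
    s=r.snapshot(n);d[n]=s;cv2.imwrite(f"pics/{n}0.png",cv2.resize(s["frame"][:,:,::-1],(800,600),interpolation=cv2.INTER_CUBIC))
    print(n,s["fx"],s["cx"],s["cy"],s["R"],s["t"])
pickle.dump(d,open("d0.pkl","wb"))
E
```

```text
scene 461.7365980536485 257.24230528977046 188.38911232008954 [[-0.89367215  0.44863718 -0.00864627]
 [ 0.25731572  0.49658927 -0.82896786]
 [-0.36761217 -0.74305031 -0.5592294 ]] [ 0.49142169 -0.06395337  1.58380807]
top 376.6614489616116 251.82289596658384 188.82327376026592 [[ 1.92450950e-02 -9.99814599e-01  6.27314241e-04]
 [-9.82962649e-01 -1.90354225e-02 -1.82817075e-01]
 [ 1.82795122e-01  2.90170551e-03 -9.83146746e-01]] [-0.01810594  0.55741104  1.133085  ]
```

View pics/scene0.png

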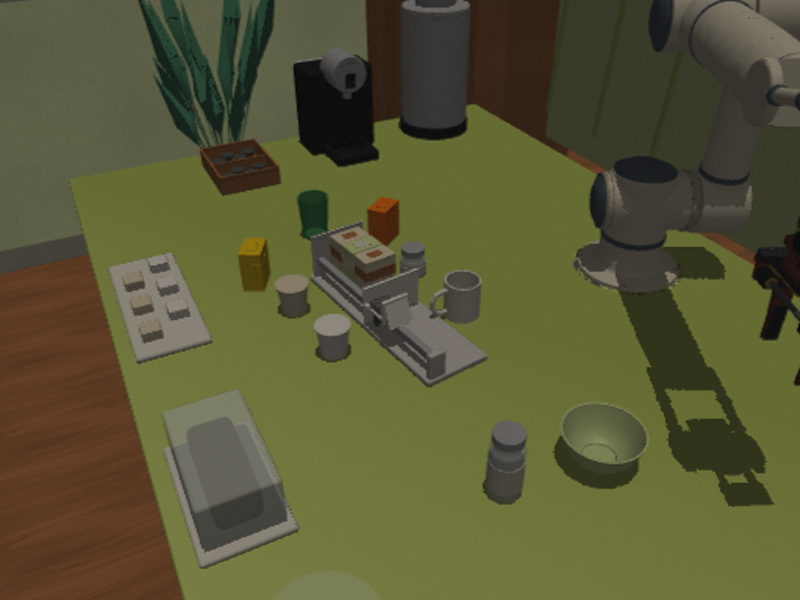

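View pics/top0.png

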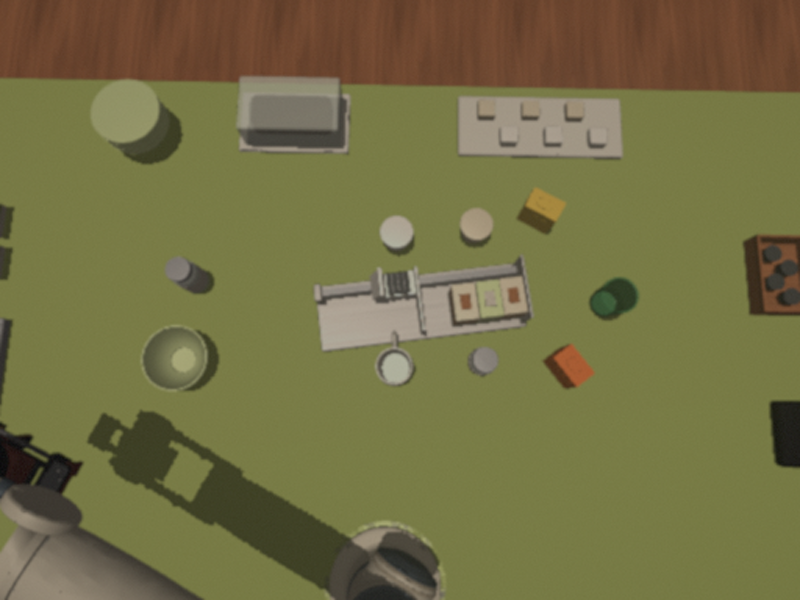

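The top view shows the rack running from (530,295) at the end plate, on the right, to (320,318) at the end stop. The three cartons are at (465–513,300), with the tab and thumb wall near (397,283). The orange (572,366) and yellow (545,207) boxes are look-alikes off the rack, so I'll leave them. Next I'll enlarge both views to get precise corners.

```bash
python3 - <<'E'
import cv2,pickle
d=pickle.load(open("d0.pkl","rb"))
a=d["top"]["frame"][155:235,195:345,::-1]; cv2.imwrite("pics/tc.png",cv2.resize(a,None,fx=5,fy=5,interpolation=cv2.INTER_CUBIC))
a=d["scene"]["frame"][140:250,190:320,::-1]; cv2.imwrite("pics/sc.png",cv2.resize(a,None,fx=5,fy=5,interpolation=cv2.INTER_CUBIC))
E
```

```text
(no output)
```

View pics/tc.png

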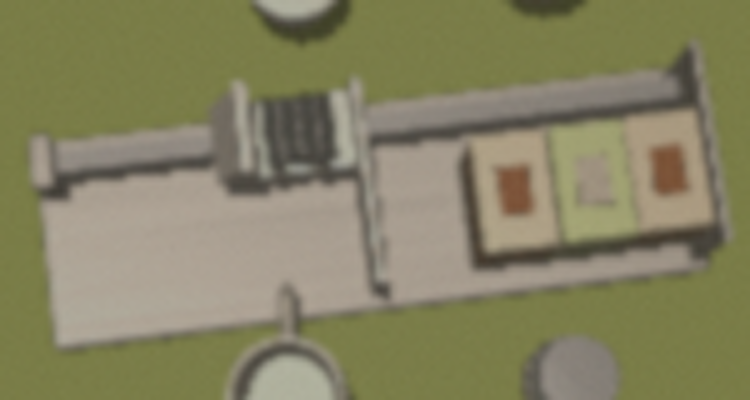

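View pics/sc.png

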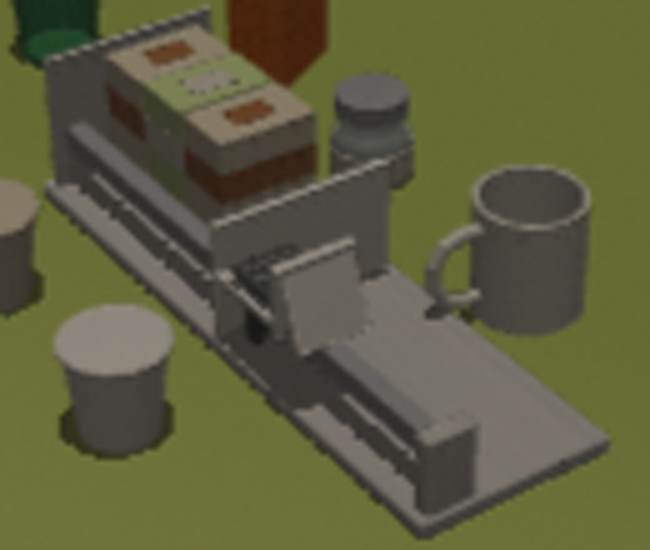

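```bash
cat > geo.py <<'E'
import numpy as np
def proj(s,X):
    c=np.asarray(s["R"])@X+np.asarray(s["t"]); return np.array([s["fx"]*c[0]/c[2]+s["cx"],s["fy"]*c[1]/c[2]+s["cy"]])
def world(p,X):
    c,s=np.cos(p[2]),np.sin(p[2]); return np.array([p[0]+c*X[0]-s*X[1],p[1]+s*X[0]+c*X[1],X[2]])
E
python3 - <<'E'
import pickle,numpy as np
from scipy.optimize import least_squares
from geo import *
d=pickle.load(open("d0.pkl","rb"))
O={"top":(195,155),"scene":(190,140)}
def obs(q): Yt,Xt,Px=q[3:]; return [
("top",(57,347),(-.0675,.235,.012)),("top",(708,266),(-.0675,-.19,.012)),
("scene",(608,440),(-.0675,.235,.012)),("scene",(425,533),(.0675,.235,.006)),("scene",(47,190),(.0675,-.19,.012)),
("top",(355,80),(Px+.0635,Yt-.037,.095)),("top",(380,291),(Px-.0635,Yt-.037,.095)),
("scene",(213,225),(Px+.0635,Yt-.037,.095)),("scene",(388,163),(Px-.0635,Yt-.037,.095)),
("top",(239,83),(Xt+.028,Yt+.034,.105)),("top",(256,183),(Xt-.028,Yt+.034,.105)),
("scene",(275,270),(Xt+.028,Yt+.034,.105)),("scene",(355,240),(Xt-.028,Yt+.034,.105))]
def res(q):
    return np.concatenate([proj(d[c],world(q,X))-((np.array(u)+.5)/5-.5+O[c]) for c,u,X in obs(q)])
f=least_squares(res,[.55,.05,.1,.05,.05,0],loss="soft_l1")
q=f.x;print(q.round(4));print(res(q).reshape(-1,2).round(1).tolist())
print("tab",world(q,(q[4],q[3],.078)),"yaw",np.degrees(q[2]))
pickle.dump(q,open("q.pkl","wb"))
E
```

```text
[ 0.5465 -0.0834  0.1433  0.063   0.0397  0.0006]
[[-0.8, 0.5], [0.3, 0.4], [0.8, -0.4], [-0.9, 1.0], [-1.4, -1.0], [0.0, 0.2], [0.6, -0.9], [-0.0, 0.1], [0.3, -1.0], [-0.1, 0.6], [-1.2, -1.4], [-0.1, -0.1], [0.3, -0.6]]
tab [ 0.5767951  -0.01543522  0.078     ] yaw 8.207758463301216
```

```bash
python3 - <<'E'
from station import r
import cv2,pickle,numpy as np
from geo import *
q=pickle.load(open("q.pkl","rb"))
r.grab(5)
p=world(q,(q[4],q[3]+.010,.078+.182+.045))
yaw=np.degrees(q[2]); best=None
for a in(yaw+90,yaw-90):
    j=r.inverse_kinematics(p,[180,0,a]); print(a,j)
    if j is not None and (best is None or abs(j[5])<abs(best[1][5])): best=(a,j)
A=best[0]; pickle.dump(A,open("A.pkl","wb"))
r.reach(p+[0,0,.05],[180,0,A]); r.servo_line(p,speed=.1)
s=r.sense();print(p,s["clock"],s["tcp_pos"],s["orientation"],s["opening"],s["contact_force"])
im=[]
a=r.snapshot("top")["frame"][155:235,195:345,::-1]; b=r.snapshot("scene")["frame"][125:235,180:320,::-1]
a=cv2.resize(a,(560,299),interpolation=3)
b=cv2.resize(b,(380,299),interpolation=3)
cv2.imwrite("pics/h.png",np.vstack([cv2.resize(a,(500,267)),cv2.resize(b,(500,393)[:2])[:333]]))
E
```

```text
98.20775846330122 [ -3.93900548   1.60705334  84.35276065   0.          94.04018601
 -12.14676394]
-81.79224153669878 None
[ 0.57536747 -0.00553765  0.305     ] 4.3833 [ 0.57541426 -0.00545045  0.30524238] [1.79988356e+02 1.09396515e-03 9.82147389e+01] 0.000200394653377876 [-0.3765691   0.50563745  1.07913731]
```

View pics/h.png

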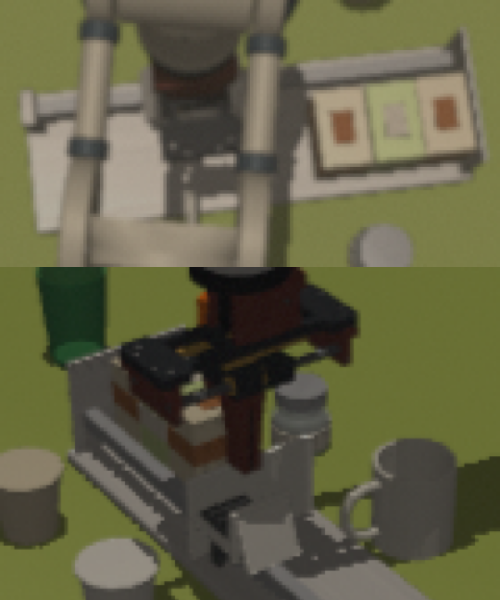

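The closed fingertips at (247,465) in the scene half hang about 45 mm above the tab slot, between the plate and the thumb wall. The cartons and mug haven't moved. I'll lower with force monitoring.

```bash
python3 - <<'E'
from station import r
import pickle,numpy as np
from geo import *
q=pickle.load(open("q.pkl","rb"))
f0=np.array(r.sense()["contact_force"])
p=lambda z:world(q,(q[4],q[3]+.010,z+.182))
r.servo_line(p(.084),speed=.06)
for z in np.arange(.080,.0655,-.002):
    r.servo_line(p(z),speed=.02)
    s=r.sense();f=np.array(s["contact_force"])-f0
    print(round(z,4),round(s["tcp_pos"][2]-.182,4),f.round(1),round(s["clock"],2))
    if f[2]>9 or np.hypot(f[0],f[1])>6: break
E
```

```text
0.08 0.08 [0.6 1.3 0.6] 5.63
0.078 0.0778 [ 0.4  1.5 -0.4] 5.88
0.076 0.0758 [ 1.   0.4 -0.1] 6.13
0.074 0.074 [ 1.1 -0.   0.4] 6.38
0.072 0.0725 [-0.5  1.6  4.5] 6.63
0.07 0.0702 [-0.9  0.7  4.3] 6.88
0.068 0.0691 [-2.2  0.5  7. ] 7.13
0.066 0.0689 [-6.   0.5 15.2] 7.38
```

```bash
python3 - <<'E'
from station import r
import pickle,numpy as np
from geo import *
q=pickle.load(open("q.pkl","rb"))
ey=np.array([-np.sin(q[2]),np.cos(q[2]),0]);ex=np.array([ey[1],-ey[0],0])
o=world(q,(0,0,0))
p=lambda y,z=.0672:world(q,(q[4],y,z+.182))
y=q[3]+.010
while y<q[3]+.185:
    y+=.006; r.servo_line(p(y),speed=.05)
    s=r.sense();f=np.array(s["contact_force"]);t=np.array(s["tcp_pos"])
    print(round(y-q[3],3),round((t-o)@ey-q[3],4),round(t[2]-.182,4),"fy %.1f fx %.1f fz %.1f"%(f@ey,f@ex,f[2]),round(s["clock"],2))
    if f@ey<-12 or f[2]>25 or f[2]<3: break
E
```

```text
0.016 0.016 0.069 fy -0.6 fx -3.8 fz 10.8 7.66
0.022 0.0219 0.069 fy -0.8 fx -3.0 fz 10.2 7.92
0.028 0.028 0.069 fy -0.1 fx -4.0 fz 11.3 8.19
0.034 0.034 0.069 fy 0.2 fx -3.6 fz 10.3 8.46
0.04 0.04 0.069 fy -0.1 fx -4.3 fz 11.9 8.72
0.046 0.046 0.069 fy 1.0 fx -3.2 fz 10.8 8.99
0.052 0.052 0.069 fy 0.2 fx -3.3 fz 12.3 9.26
0.058 0.058 0.069 fy -0.2 fx -5.0 fz 11.3 9.53
0.064 0.0639 0.069 fy -0.4 fx -3.1 fz 11.5 9.79
0.07 0.0699 0.069 fy -0.4 fx -3.9 fz 10.5 10.06
0.076 0.0759 0.069 fy 0.0 fx -4.0 fz 11.0 10.32
0.082 0.0819 0.069 fy -1.5 fx -3.5 fz 10.8 10.59
0.088 0.0879 0.069 fy -1.0 fx -4.3 fz 11.5 10.86
0.094 0.0939 0.069 fy -1.9 fx -5.3 fz 10.3 11.12
0.1 0.0999 0.069 fy -0.8 fx -4.1 fz 10.2 11.39
0.106 0.1059 0.069 fy -0.3 fx -4.1 fz 11.3 11.66
0.112 0.1112 0.069 fy -3.7 fx -1.3 fz 10.2 11.93
0.118 0.1162 0.069 fy -9.0 fx -0.7 fz 8.8 12.19
0.124 0.1181 0.069 fy -28.1 fx -2.0 fz 10.1 12.46
```

```bash
python3 - <<'E'
from station import r
import pickle,numpy as np,cv2
from geo import *
q=pickle.load(open("q.pkl","rb"))
ey=np.array([-np.sin(q[2]),np.cos(q[2]),0]);o=world(q,(0,0,0))
p=lambda y,z=.0672:world(q,(q[4],q[3]+y,z+.182))
def rep():
    s=r.sense();f=np.array(s["contact_force"]);t=np.array(s["tcp_pos"])
    print(round((t-o)@ey-q[3],4),round(t[2]-.182,4),"fy %.1f fz %.1f"%(f@ey,f[2]),round(s["clock"],2))
rep(); r.servo_line(p(.1205),speed=.02); rep()
for z in(.070,.074,.079,.084): r.servo_line(p(.1205,z),speed=.04); rep()
r.servo_line(p(.112,.088),speed=.05); r.servo_line(p(.112,.17),speed=.12)
r.servo_line(p(.112,.25),speed=.15); rep()
j=r.sense()["joints"]; j=list(j); j[0]=55; r.move_joints(j); rep()
d={n:r.snapshot(n) for n in("top","scene")}; pickle.dump(d,open("d1.pkl","wb"))
a=d["top"]["frame"][155:235,195:345,::-1]; b=d["scene"]["frame"][125:265,180:330,::-1]
cv2.imwrite("pics/e.png",np.vstack([cv2.resize(a,(450,240),interpolation=3),cv2.resize(b,(450,360),interpolation=3)]))
E
```

```text
0.1181 0.069 fy -28.1 fz 10.1 12.46
0.1169 0.069 fy -16.7 fz 9.1 12.78
0.1169 0.0699 fy -16.4 fz 1.4 13.03
0.1169 0.0727 fy -16.0 fz -1.9 13.28
0.1169 0.0767 fy -15.4 fz -4.3 13.56
0.117 0.0807 fy -15.5 fz -6.9 13.83
0.112 0.2488 fy -0.7 fz 0.5 15.69
0.5343 0.2487 fy 0.1 fz -0.2 17.41
```

View pics/e.png

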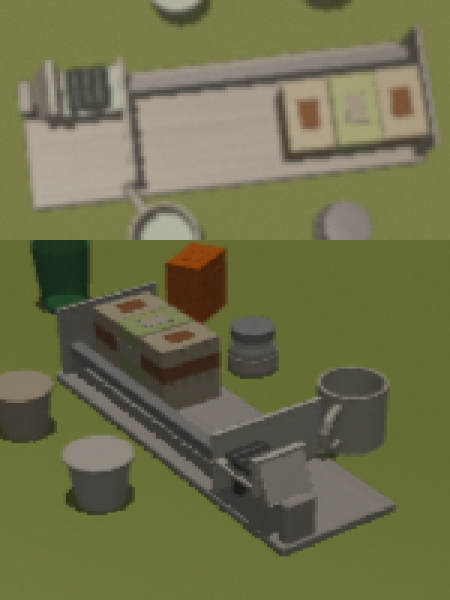

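The bookend is home against the end stop at (30,95) in the top half, and the cartons are standing. But the mug handle, now near (133,190), seems to have turned, so I'll compare before and after.

```bash
python3 - <<'E'
import cv2,pickle,numpy as np
a=pickle.load(open("d0.pkl","rb"));b=pickle.load(open("d1.pkl","rb"))
f=lambda im,s:cv2.resize(im[s][:,:,::-1],(400,300),interpolation=3)
T=(slice(202,250),slice(220,284));S=(slice(165,213),slice(268,332))
cv2.imwrite("pics/m.png",np.vstack([np.hstack([f(d[c]["frame"],s) for d in(a,b)]) for c,s in(("top",T),("scene",S))]))
E
```

```text
(no output)
```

View pics/m.png

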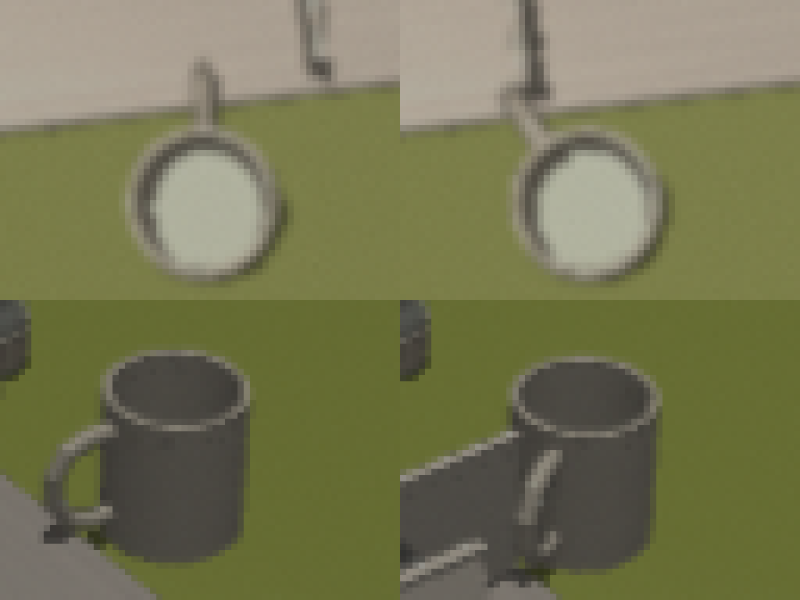

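The mug's handle overhung the base in the path of the bookend plate. The plate turned it about 30° and shifted the mug several millimetres, and it's still upright. The plate had to sweep that space anyway, and the instructions say to leave the mug alone, so I won't handle it. One close look to confirm the bookend is home.

```bash
python3 - <<'E'
import cv2,pickle,numpy as np
b=pickle.load(open("d1.pkl","rb"))
cv2.imwrite("pics/z.png",np.hstack([cv2.resize(b["top"]["frame"][165:205,195:250,::-1],(400,300),interpolation=3),cv2.resize(b["scene"]["frame"][190:250,240:300,::-1],(400,300),interpolation=3)]))
E
```

```text
(no output)
```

View pics/z.png

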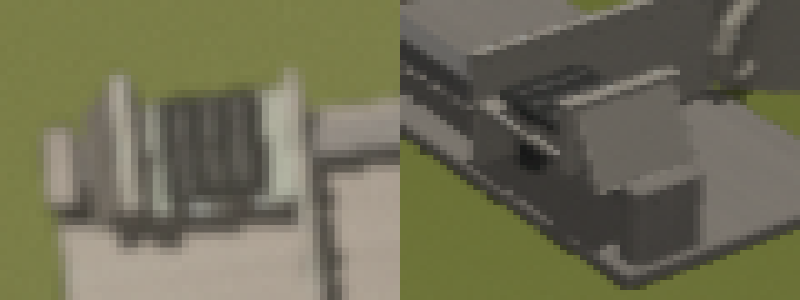

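The bookend body meets the stop block, at (75,170) on the left and (630,200) on the right, with no gap. The tab is up and the arm is clear.

```bash
python3 -c "
from station import r
print(r.hand_in())"
```

```text
the job is handed in; nothing more can be done
None
```

The bookend is fully home against the end stop with its tab up, the cartons are standing where they were and the arm is clear, but the mug was disturbed: its handle overhung the bookend's path, so the plate turned it about 30° and shifted it roughly 8 mm (it's still upright), and I did not put it back.

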